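# Latch the dental articulator and tip its upper frame open

### The job

The dental articulator on the bench stands shut, with both of its blue condyle latches up: push the two latch levers down fully home, and then push the upper frame up from under its front bar and tip it gently over backwards until it rests open against its stops and stays there. Work with fingertip pushes only: do not grip or lift the articulator, shove it along the bench, press on the stone casts, or let the frame fling over or fall shut. Leave everything else on the bench alone.

Things in the scene. Friction and masses are not known exactly. Their poses are not given: they have to be found in the camera images.
- articulator: Articulator (jaw simulator), aluminium, 0.9 kg, loose on rubber feet; 170 mm long, 150 wide over its latches, 145 high. Origin: centre of its underside; x points from its front (incisal pin; turned roughly to the robot's left) to its rear (two posts with the hinge), y to its left, z up. Dark condyle housings (28 x 17 mm, top 116 mm above the bench) on the posts at x = +50, y = +-52.5 mm.
- hinge (a point): Middle of the hinge axis of the upper frame, between the condyle housings: 50 mm behind the articulator's origin (its +x), 105 mm above the bench. The hinge axis is the articulator's y; both latches pivot on the same line.
- upper_frame (a joint): Upper frame's hinge angle (rad): 0 shut (pin resting on the base), grows as the front goes up and over backwards, 2.1 at the open stops. Nearly free, slightly damped hinge; frame and cast weigh 0.25 kg, about 1.5 N lifts the front. It falls shut if let go below about 1.6 rad and falls open by itself above about 1.75.
- front_bar (a point): Middle of the underside of the upper frame's front bar, 120 mm in front of the hinge and, when shut, 103 mm above the bench. Bar: 84 mm wide (y), 24 deep, 12 thick; its middle 18 mm is the dark pin clamp with a blue screw reaching 23 mm ahead of the bar's centre line. Beside the pin it is free for 80 mm below; the casts begin 17 mm behind the bar. Axes: x rearwards, z out of the frame's top.
- pin_foot (a point): Lower end of the steel incisal pin, 8 mm thick, which passes through the middle of the front bar, 77 mm below its underside and 29 mm above its top. It turns with the frame: once tipped up it points out ahead of the articulator, so keep the gripper's body out of its way.
- latch_left (a joint): Angle of the left (articulator's +y) blue latch lever (rad): 0 lying level and pointing forwards (locked, fully home, at its stop), positive with its tip raised, 0.9 at most. A stiff lever that stays where it is left; about 1 N on the pad moves it down.
- latch_right (a joint): The same for the right (-y) latch lever.
- latch_left_pad (a point): Centre of the top face of the left lever's thumb pad (14 mm long, 15 mm wide, 8 mm thick). The pad's centre is 43 mm from the pivot; the pivot is on the hinge line, 69 mm to the left of its middle. When home the pad's top is 109 mm above the bench.
- latch_right_pad (a point): The same for the right lever, 69 mm to the right.
- upper_cast: Upper stone cast with teeth, under the upper frame: 50 mm wide plaster mount and 60 mm wide stone, reaching 46 mm below the hinge; fragile, not to be pressed. Origin: centre of its mounting face, 60 mm in front of the hinge.
- lower_cast: Lower stone cast with teeth on the base plate, 60 mm wide, top 58 mm above the bench; not to be pressed. Origin: centre of its underside, 24 mm above the bench.
- spare_cast: Loose stone cast with teeth up, 60 mm wide, 56 mm long, 31 mm high; origin at its underside. To be left alone.
- mixing_bowl: Loose green mixing bowl, 96 mm across, 55 mm high; origin at its underside. To be left alone.
- jar: Loose amber jar with a cap, 46 mm across, 52 mm high; origin at its underside. To be left alone.
- bur_block: Loose aluminium bur block, 45 x 65 x 22 mm, with small burs standing to 45 mm; origin at its underside. To be left alone.
- spatula: Loose plaster spatula (wooden handle, steel blade) lying on the bench, 220 mm long; origin under its middle. To be left alone.
- wax_knife: Loose wax knife with a dark wooden handle lying on the far side of the bench, 185 mm long; origin under its middle. To be left alone.
There are look-alikes about, which are no part of the job. What is shaped like the articulator but orange is not meant.

How it is judged:
On the way, in this order (a step that is already met when the one before it is completed fails the run):
1. both latch levers pushed down home, the upper frame still shut (value of joint each of latch_left, latch_right, upper_frame below 0.1 rad), for 0.2 s.
2. the upper frame tipped back to its open stops (value of joint upper_frame above 2 rad), for 0.2 s.
At the end, for the whole second after the job is handed in: Both latches are home (below 0.1 rad), the upper frame rests open at its stops (above 2.0 rad) and is still, and the articulator stands flat on its feet within 30 mm of where it was (value of joint each of latch_left, latch_right below 0.1 rad and value of joint upper_frame above 2 rad and velocity of joint upper_frame between -0.1 and 0.1 rad/s and angle between articulator's own z axis and vertical below 0.05 rad and distance of articulator from where it was at the start of the episode below 0.03 m and linear speed of articulator below 0.01 m/s); the robot touches nothing.
It fails at once if the upper frame is raised while a latch is not home (value of joint upper_frame above 0.2 rad and value of joint any of latch_left, latch_right above 0.15 rad).
It fails at once if the articulator is lifted or tipped off its feet (8 mm, 0.12 rad) or shoved more than 30 mm along the bench (height (world z) of articulator above 0.008 m or angle between articulator's own z axis and vertical above 0.12 rad or distance of articulator from where it was at the start of the episode above 0.03 m).
It fails at once if the articulator is gripped or pressed hard (over 32 N), or one of its stone casts is pressed on (over 3 N) (contact force between the fingers and articulator above 32 N or contact force between any of the arm, the fingers and upper_cast above 3 N or contact force between any of the arm, the fingers and lower_cast above 3 N).
It fails at once if the upper frame is flung over or falls shut (faster than 3 rad/s) (velocity of joint upper_frame above 3 rad/s or velocity of joint upper_frame below -3 rad/s).
It fails at once if something else on the bench is moved more than 20 mm (distance of any of spare_cast, mixing_bowl, jar, bur_block, spatula, wax_knife from where it was at the start of the episode above 0.02 m).
It also fails if it takes over 59 s, if anything falls off the work surface, if the arm or the gripper's body presses on something with over 40 N, if the wrist force passes 120 N, or if a joint passes its speed limit or range.

### The arm

A 6-joint arm with a two-finger parallel gripper is mounted at the origin on the work surface. World frame = base frame: x ahead of the robot, y to its left, z up, the work surface at z = 0. Lengths are in m, angles in rad, forces in N, time in s.
With the tool pointing down it reaches from about 0.35 to 0.975 m from the base axis. Payload 4.9 kg.
Tool frame: the origin (TCP) lies midway between the tips of the shut fingers; the grasp point (between the pads) lies 19 mm behind it; z points along the fingers, y is the line along which they close (so a half turn about z gives the same grasp; the last joint's range is limited). The gripper opens to 85 mm and grips with 20 to 120 N. Pads are 22 mm wide; open, the fingers measure 114 mm over their backs; the gripper's body (76 mm by 85 mm) begins 54 mm behind the grasp point. The pads swing forward as they close: fully open they stand 13 mm farther back than shut.
Start: joints at [1.224, 0.053, 1.613, -0, 1.476, -0.119], TCP at [0.141, 0.609, 0.231] pointing down, gripper open.
Joint ranges: [-3.01, 3.01], [-1.01, 2.22], [0.06, 2.58], [-1.02, 4.17], [0.09, 2.62], [-3.14, 3.14]. Speed limits (rad/s): [2.57, 2.57, 3.14, 3.14, 3.14, 3.14].

### API

Orientations are given as a unit quaternion [w, x, y, z].
In Python, from plant import * gives the robot as it stands.
- The arm moves only by the tool jog_arm, never from a script. Its argument "targets" is a list of rows, each a list of 3 entries, a list of its own where there are three numbers: the shift along the tool's x, y, z in units of 25 mm (1.0 is 25 mm), then the turn, a rotation vector about the tool's x, y, z in units of 8 degrees (1.0 is 8 degrees), then the opening in per cent of the stroke, from 0 (shut) to 100 (fully open). A call has 1 to 8 rows; each row is the pose to reach, as a shift and turn from the pose commanded when the call began, along the tool's axes at that moment; what a row does not reach only later rows make up. A row lasts 1/8 s, in which the tool goes at most 62.5 mm and 10.7 degrees, less where a joint would pass 70% of its speed; a pose out of reach is approached as far as the arm can. A call with a gripper value outside its range is refused whole. The fingers move at their own pace and stop on an object; the grip force is fixed at half the most. Time passes only in rows, so rows that repeat a pose let the fingers close. It gives the time, the measured TCP pose, the force, the opening and the grip force at its end, in the units of the state.
- state(): the state, without advancing time (a new reading comes with each control period).
- grab_frame(name): name is "scene" or "side" or "wrist"; returns (picture, depth): 420x560x3 uint8, red, green, blue; 420x560 float32, m along the optical axis (not along the pixel's ray), 0 where there is no reading.
- camera_params(name): a dict with "fovy" (degrees; the focal length in pixels is half the picture's height over the tangent of half this angle, whatever the lens; pixels are square), "cx", "cy" (the principal point, pixels), "rvec" (rotation vector, rad) and "tvec" (3), from world to camera coordinates, as OpenCV has them; the wrist camera has in their place "hand_eye" (4x4, takes a point from camera to tool coordinates, whose origin is the TCP and whose axes are the flange's). Camera axes: x right, y down, z forward; pixel columns grow to the right and rows downward; lengths in m; the calibration is good to about 2 mm. A picture is of the moment at which its call begins: read the wrist's pose just before it. camera_params takes no time and is no camera call.
- job_done(): hands the job in; it is judged then, once.
The state is a dict: "time": time; "joint_pos": joint angles; "joint_vel": joint speeds; "joint_efforts": joint torques, N m; "tool_pos": TCP position; "tool_rot": TCP orientation; "contact_force": force on the tool from outside, world axes, zero at the start; "ft_torque": the same for the moment, N m; "gripper_width": opening from 0.0 (shut) to 1.0 (fully open); "grasp_force": force on a finger pad.
Only numpy, scipy, OpenCV 4.12 (cv2) and the standard library are available. Lean on these libraries where they do the work, as an engineer would, in place of code of your own. Each camera call takes 0.05 s, during which the arm holds its last target. There are 200 camera calls.

## Working session

There is one attempt and no reset: what is moved stays moved. The work goes in short steps, Python scripts to look and compute and a tool call to move; the robot and the scene stay as the last step left them, time stands still between calls to the robot, and variables do not carry over. Pictures are saved under pics/ and viewed, at most 10 in all, crops included, and the job is handed in when it is done.

Besides the shell and the picture viewer there is one more tool, called after "Request:" as a command line: name --argument value ..., lists and objects as JSON in quotes. jog_arm: Moves the arm, as the interface text tells. Its arguments: {"type":"object","properties":{"targets":{"type":"array"}},"required":["targets"]}

```bash
mkdir -p pics; ls; cat > h.py <<'E'
from plant import *
import numpy as np, cv2
from scipy.spatial.transform import Rotation as R
def cam(n, s=None):
    p=camera_params(n); f=210/np.tan(np.radians(p['fovy'])/2)
    if 'rvec' in p:
        Rm=cv2.Rodrigues(np.array(p['rvec'],float))[0]; t=np.array(p['tvec'],float).ravel()
        M=np.eye(4); M[:3,:3]=Rm.T; M[:3,3]=-Rm.T@t
    else:
        q=s['tool_rot']; T=np.eye(4); T[:3,:3]=R.from_quat(np.r_[q[1:],q[0]]).as_matrix(); T[:3,3]=s['tool_pos']
        M=T@np.array(p['hand_eye'])
    return f,p['cx'],p['cy'],M
def cloud(n):
    s=state(); im,d=grab_frame(n); f,cx,cy,M=cam(n,s)
    v,u=np.mgrid[:420,:560]; P=np.stack([(u-cx)/f*d,(v-cy)/f*d,d],-1)@M[:3,:3].T+M[:3,3]
    P[d<=0]=np.nan
    return im,P
E
python3 - <<'E'
from h import *
for n in('scene','side'):
    im,P=cloud(n); np.savez(''+n,im=im,P=P)
    cv2.imwrite(f'pics/{n}0.png',im[:,:,::-1])
print(state())
for n in('scene','side','wrist'):print(camera_params(n))
E
```

```text
pics
{'time': 0.1, 'joint_pos': array([ 1.22397064e+00,  5.32959347e-02,  1.61414449e+00, -1.37042999e-05,
        1.47602839e+00, -1.19005577e-01]), 'joint_vel': array([ 6.79780918e-04, -3.74917719e-04, -4.49908453e-03,  1.09261711e-03,
        4.79699051e-05,  2.66035049e-04]), 'joint_efforts': array([ 7.50280742e-04, -3.94903886e+01, -3.71363640e+01, -8.08060759e-05,
        3.90362082e-03,  4.47517436e-06]), 'tool_pos': array([0.14097185, 0.60831251, 0.2301901 ]), 'tool_rot': array([-2.09886413e-04,  1.13663176e-01,  9.93518899e-01, -9.14322676e-04]), 'contact_force': array([ 0.40023479,  0.1989441 , -0.32973366]), 'ft_torque': array([ 0.01325432,  0.05172278, -0.00968967]), 'grasp_force': 0.0, 'gripper_width': 1.0004185124226646}
{'fovy': 54.99697930530136, 'cx': 285.3204617938116, 'cy': 204.22309697164098, 'rvec': array([ 1.19093262,  2.42184193, -0.89396606]), 'tvec': array([ 0.39087639, -0.23500735,  1.38870075])}
{'fovy': 42.61266973131165, 'cx': 277.8062724546071, 'cy': 215.8693466516647, 'rvec': array([ 2.38966305, -0.38368734,  0.16834748]), 'tvec': array([-0.55877772,  0.14036448,  1.6974309 ])}
{'fovy': 58.22926456674128, 'cx': 281.7098296563793, 'cy': 213.455324879858, 'hand_eye': array([[ 7.11607252e-04, -9.44609481e-01, -3.28195706e-01,
         8.60620731e-02],
       [ 9.99999444e-01,  4.16831570e-04,  9.68519081e-04,
        -3.98756814e-04],
       [-7.78069976e-04, -3.28196213e-01,  9.44609253e-01,
        -1.41845045e-01],
       [ 0.00000000e+00,  0.00000000e+00,  0.00000000e+00,
         1.00000000e+00]])}
```

View pics/scene0.png

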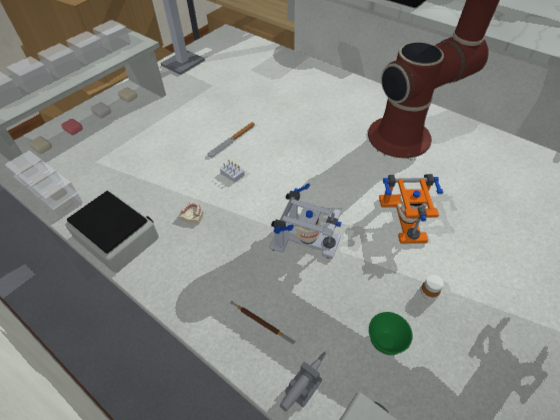

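View pics/side0.png

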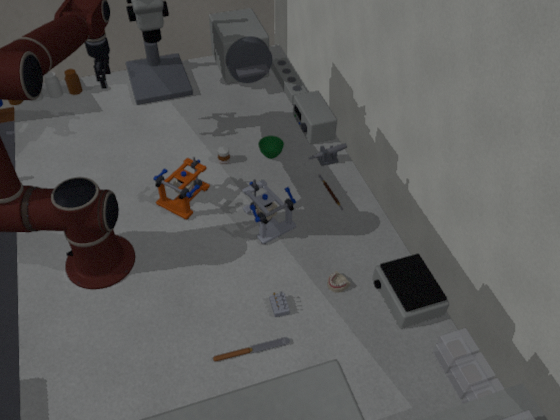

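The scene view shows two articulators: one aluminium with grey frame (scene ~(308,222), side ~(268,208)) and an orange one (scene ~(412,208), side ~(182,185)). The aluminium one is meant, because the orange one is excluded. I'll confirm it in a crop.

```bash
python3 - <<'E'
from h import *
a=np.load('scene.npz');im,P=a['im'],a['P']
c=cv2.resize(im[165:275,255:365],None,fx=5,fy=5,interpolation=cv2.INTER_CUBIC)
b=np.load('side.npz')
cv2.imwrite('pics/crop1.png',c[:,:,::-1])
for n,z,(r0,r1,c0,c1) in(('scene',a,(165,275,255,365)),('side',b,(170,250,225,310))):
    i=z['im'][r0:r1,c0:c1].astype(int);p=z['P'][r0:r1,c0:c1]
    m=((i[...,2]-i[...,0]>40)&(i[...,2]-i[...,1]>25)).astype(np.uint8)
    k,l,s,ce=cv2.connectedComponentsWithStats(m)
    for j in range(1,k):
        if s[j,4]>8:
            q=p[l==j];print(n,ce[j].round()+[c0,r0],s[j,4],np.nanmedian(q,0).round(3),np.nanmin(q,0).round(3),np.nanmax(q,0).round(3))
    g=p.reshape(-1,3);t=g[(g[:,2]>.095)&(g[:,2]<.16)]
    print(np.nanmin(t,0),np.nanmax(t,0),len(t))
    for nm,box in (('o',0),): pass
# other things higher than 15mm near
P=a['P'];m=(P[...,2]>.012)&(P[...,2]<.3)&(P[...,0]>.2)&(P[...,0]<1.0)&(abs(P[...,1])<.6)
k,l,s,ce=cv2.connectedComponentsWithStats(m.astype(np.uint8))
for j in range(1,k):
    if s[j,4]>25:print(ce[j].round(),s[j,4],np.nanmin(P[l==j],0).round(3),np.nanmax(P[l==j],0).round(3))
E
```

```text
scene [302. 188.] 65 [ 0.495 -0.056  0.124] [ 0.387 -0.14  -0.004] [ 0.503 -0.037  0.143]
scene [309. 214.] 47 [0.548 0.005 0.117] [ 0.529 -0.008  0.107] [0.555 0.015 0.121]
scene [338. 223.] 22 [0.526 0.08  0.113] [ 0.439  0.036 -0.   ] [0.533 0.086 0.117]
scene [283. 229.] 100 [ 0.626 -0.019  0.117] [ 0.545 -0.062  0.012] [0.636 0.008 0.138]
[ 0.48162714 -0.08700694  0.09526609] [0.63684851 0.08642316 0.14320527] 1461
side [290. 195.] 41 [ 0.622 -0.017  0.12 ] [ 0.612 -0.045  0.104] [0.631 0.003 0.139]
side [265. 196.] 20 [0.543 0.    0.118] [ 0.537 -0.007  0.112] [0.551 0.015 0.123]
side [255. 213.] 58 [ 0.49  -0.062  0.121] [ 0.479 -0.083  0.099] [ 0.502 -0.039  0.15 ]
[ 0.47659859 -0.09057039  0.09501997] [0.63441052 0.08706447 0.15012754] 968
[241. 131.] 32 [ 0.278 -0.445  0.012] [ 0.358 -0.433  0.018]
[232. 170.] 252 [ 0.461 -0.365  0.012] [ 0.509 -0.297  0.044]
[412. 205.] 2294 [0.226 0.088 0.012] [0.405 0.269 0.144]
[306. 225.] 2687 [ 0.482 -0.087  0.012] [0.637 0.094 0.143]
[111. 230.] 4248 [ 0.775 -0.509  0.012] [ 0.937 -0.32   0.091]
[191. 212.] 318 [ 0.649 -0.335  0.012] [ 0.711 -0.274  0.031]
[432. 286.] 398 [0.47  0.315 0.012] [0.514 0.361 0.055]
[391. 331.] 1059 [0.619 0.267 0.012] [0.715 0.36  0.058]
[302. 383.] 923 [0.784 0.199 0.012] [0.932 0.244 0.064]
[365. 410.] 878 [0.813 0.321 0.059] [0.889 0.403 0.103]
```

View pics/crop1.png

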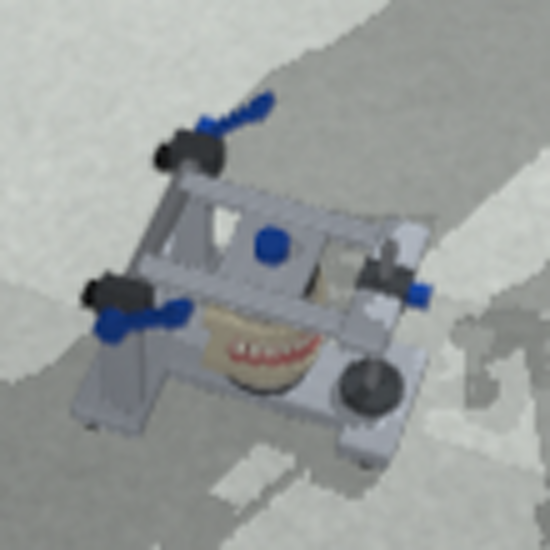

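The crop confirms the grey aluminium one: latches up at the left, pin and front bar at the right. I'll move over it with the gripper shut and take a close wrist view.

Request:
jog_arm --targets '[[[0,0,-2.8],[0,0,0],0],[[-4,-4,-2.8],[0,0,0],0],[[-14,-13,-2.8],[0,0,0],0],[[-14,-13,-2.8],[0,0,0],0],[[-14,-13,-2.8],[0,0,0],0],[[-14,-13,-2.8],[0,0,0],0],[[-14,-13,-2.8],[0,0,0],0],[[-14,-13,-2.8],[0,0,0],0]]'

```text
time: 1.1
tool_pos: [0.3865, 0.2446, 0.3006]
tool_rot: [0.0, 0.114, 0.994, 0.0]
contact_force: [1.2, 1.2, -0.1]
gripper_width: 0.002
grasp_force: 0.0
```

Request:
jog_arm --targets '[[[-5.6,-5,0],[0,0,-3.25],0],[[-7.6,-7,0],[0,0,-3.25],0],[[-7.6,-7,0],[0,0,-3.25],0],[[-7.6,-7,0],[0,0,-3.25],0],[[-7.6,-7,0],[0,0,-3.25],0],[[-7.6,-7,0],[0,0,-3.25],0],[[-7.6,-7,0],[0,0,-3.25],0]]'

```text
time: 1.98
tool_pos: [0.531, 0.0336, 0.3005]
tool_rot: [-0.0, -0.113, 0.994, 0.0]
contact_force: [-0.1, 0.7, -0.0]
gripper_width: 0.002
grasp_force: 0.0
```

```bash
python3 - <<'E'
from h import *
s=state();print(s['joint_pos'].round(3),s['tool_pos'],s['tool_rot'])
im,P=cloud('wrist');np.savez('w1',im=im,P=P);cv2.imwrite('pics/w1.png',im[:,:,::-1])
i=im.astype(int);m=((i[...,2]-i[...,0]>40)&(i[...,2]-i[...,1]>25)).astype(np.uint8)
k,l,st,ce=cv2.connectedComponentsWithStats(m)
for j in range(1,k):
    if st[j,4]>40:
        q=P[l==j];print(ce[j].round(),st[j,4],np.nanmedian(q,0).round(4),np.nanpercentile(q,3,0).round(3),np.nanpercentile(q,97,0).round(3))
E
```

```text
[-0.077 -0.202  1.74   0.     1.604 -1.874] [0.53103346 0.03364597 0.3005316 ] [-4.09806735e-04 -1.12981734e-01  9.93596944e-01  2.69433862e-04]
[185. 115.] 614 [ 0.4892 -0.0539  0.1309] [ 0.479 -0.077  0.11 ] [ 0.498 -0.039  0.143]
[333. 183.] 135 [0.5196 0.079  0.1149] [0.515 0.074 0.111] [0.525 0.084 0.116]
[246. 191.] 324 [0.5425 0.0048 0.1192] [ 0.535 -0.003  0.116] [0.551 0.012 0.121]
[210. 265.] 503 [ 0.6198 -0.0132  0.124 ] [ 0.61  -0.038  0.11 ] [0.63  0.005 0.137]
```

View pics/w1.png

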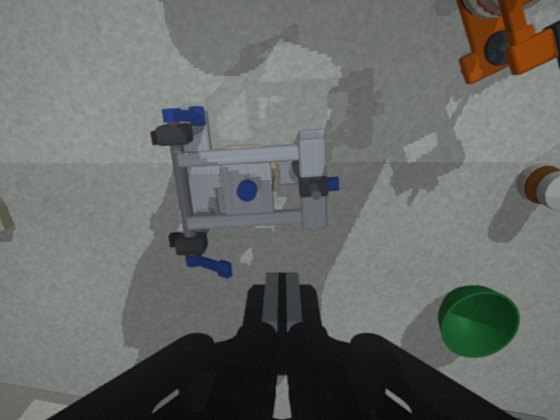

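Wrist view: aluminium articulator with right latch at (185,115), left latch at (210,265), front bar at (313,178), pin clamp at (315,187), and the bowl and jar well to the right. Next I fit its pose from the bar and screws.

```bash
python3 - <<'E'
from h import *
a=np.load('w1.npz');im,P=a['im'],a['P'];i=im.astype(int)
m=(P[...,2]>.106)&(P[...,2]<.122)&(i.max(-1)-i.min(-1)<25)&(i.mean(-1)>95)
v,u=np.mgrid[:420,:560]
b=m&(u>298)&(u<330)&(v>125)&(v<232)
q=P[b];print(len(q),np.median(q[:,2]))
r=cv2.minAreaRect((q[:,:2]*1000).astype(np.float32));print('bar',r,cv2.boxPoints(r))
mm=m&(u>170)&(u<335)&(v>120)&(v<250)
r=cv2.minAreaRect((P[mm][:,:2]*1000).astype(np.float32));print('frame',r)
d=(i.max(-1)<75)
for n,(u0,u1,v0,v1) in {'hr':(145,198,118,150),'hl':(163,212,228,260)}.items():
    s=d[v0:v1,u0:u1];q=P[v0:v1,u0:u1][s];q=q[q[:,2]>.108]
    r=cv2.minAreaRect((q[:,:2]*1000).astype(np.float32));print(n,len(q),np.median(q,0),r)
E
```

```text
1724 0.1141310438577616
bar ((526.3348388671875, 61.04924774169922), (83.89134979248047, 24.30870246887207), 15.003777503967285) [[482.6726    61.930237]
 [488.9657    38.45024 ]
 [569.9971    60.16826 ]
 [563.704     83.648254]]
frame ((542.4932861328125, 7.5696258544921875), (83.92671203613281, 137.55740356445312), 16.630056381225586)
hr 660 [ 0.50944213 -0.06649907  0.11477677] ((508.90716552734375, -63.82331085205078), (20.807159423828125, 35.80659484863281), 15.847198486328125)
hl 570 [ 0.60870563 -0.03713522  0.11465706] ((611.5281982421875, -36.49365997314453), (28.528860092163086, 29.50379753112793), 26.94415283203125)
```

Request:
jog_arm --targets '[[[2.49,-2.83,2],[0,0,-0.37],0],[[2.49,-2.83,3],[0,0,-0.37],0],[[2.49,-2.83,4.6],[0,0,-0.37],0],[[2.49,-2.83,5.6],[0,0,-0.37],0],[[2.49,-2.83,5.6],[0,0,-0.37],0]]'

```text
time: 2.65
tool_pos: [0.4848, -0.0485, 0.1586]
tool_rot: [-0.002, -0.139, 0.99, 0.001]
contact_force: [0.2, -0.2, 1.3]
gripper_width: 0.006
grasp_force: 0.0
```

```bash
cat >> h.py <<'E'
H=np.array([.5594,-.0543]);F=np.array([-.276,.961]);Y=np.array([.961,.276])
def rel():
    s=state();q=s['tool_rot'];Rm=R.from_quat(np.r_[q[1:],q[0]]).as_matrix();p=s['tool_pos'];d=p[:2]-H
    print('fwd %.1f left %.1f z %.1f'%(d@F*1e3,d@Y*1e3,p[2]*1e3),'F',s['contact_force'].round(1),'q',s['joint_pos'].round(2),'t',s['time'],'\n',Rm.round(3))
    return s,Rm
E
python3 - <<'E'
from h import *
rel()
im,P=cloud('wrist');cv2.imwrite('pics/w2.png',im[:,:,::-1])
E
```

```text
fwd 26.2 left -70.1 z 158.6 F [ 0.2 -0.2  1.3] q [-0.25 -0.23  2.    0.    1.37 -2.1 ] t 2.65 
 [[-0.961 -0.276 -0.004]
 [-0.276  0.961  0.001]
 [ 0.004  0.002 -1.   ]]
```

View pics/w2.png

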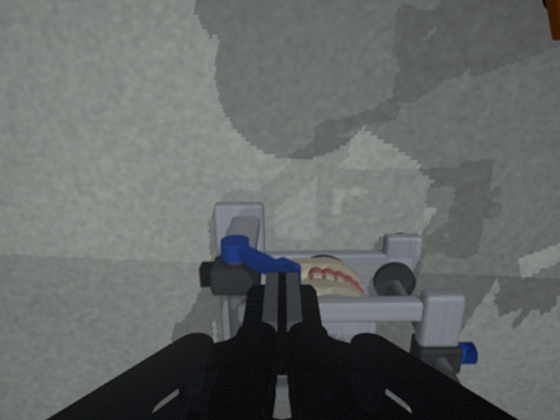

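The fingertips sit over the right latch pad at about (288,268). I'll press along the lever's arc.

Request:
jog_arm --targets '[[[0,0,0.4],[0,0,0],0],[[0,0.05,0.75],[0,0,0],0],[[0,0.28,1.0],[0,0,0],0],[[0,0.48,1.3],[0,0,0],0],[[0,0.6,1.6],[0,0,0],0],[[0,0.68,1.85],[0,0,0],0],[[0,0.7,2.0],[0,0,0],0],[[0,0.7,2.0],[0,0,0],0]]'

```text
time: 3.7
tool_pos: [0.4815, -0.033, 0.1103]
tool_rot: [-0.001, -0.138, 0.99, 0.0]
contact_force: [-0.4, -0.0, 0.4]
gripper_width: 0.001
grasp_force: 0.0
```

```bash
python3 -c "
from h import *
rel()"
```

```text
fwd 42.0 left -69.0 z 110.3 F [-0.4 -0.   0.4] q [-0.22 -0.19  2.05 -0.    1.28 -2.07] t 3.7 
 [[-0.962 -0.274 -0.001]
 [-0.274  0.962  0.   ]
 [ 0.001  0.    -1.   ]]
```

Request:
jog_arm --targets '[[[0,0,0.04],[0,0,0],0],[[0,0,0.08],[0,0,0],0],[[0,0,0.08],[0,0,0],0]]'

```text
time: 4.08
tool_pos: [0.482, -0.0331, 0.109]
tool_rot: [0.0, -0.138, 0.99, -0.0]
contact_force: [-0.4, -0.4, -0.3]
gripper_width: -0.002
grasp_force: 0.2
```

Request:
jog_arm --targets '[[[0,0,0.04],[0,0,0],0],[[0,0,0.08],[0,0,0],0],[[0,0,0.08],[0,0,0],0]]'

```text
time: 4.45
tool_pos: [0.4822, -0.0331, 0.1086]
tool_rot: [-0.0, -0.138, 0.99, -0.0]
contact_force: [-4.0, 0.7, 9.4]
gripper_width: 0.003
grasp_force: 4.6
```

Right latch is home: the stop was felt with 9 N at z = 0.1086. Now the left one.

Request:
jog_arm --targets '[[[0,0,-1.5],[0,0,0],0],[[0,-0.4,-2.4],[0,0,0],0],[[-2,-0.7,-2.4],[0,0,0],0],[[-5.52,-0.7,-2.4],[0,0,0],0],[[-5.52,-0.7,-2.4],[0,0,0],0],[[-5.52,-0.7,-2.0],[0,0,0],0],[[-5.52,-0.7,-2.0],[0,0,0],0]]'

```text
time: 5.32
tool_pos: [0.6176, -0.0121, 0.1548]
tool_rot: [-0.002, -0.138, 0.99, 0.0]
contact_force: [-0.4, 0.2, -0.7]
gripper_width: 0.002
grasp_force: 0.0
```

```bash
python3 - <<'E'
from h import *
rel()
im,P=cloud('wrist');cv2.imwrite('pics/w3.png',im[:,:,::-1])
E
```

```text
fwd 24.5 left 67.6 z 154.8 F [-0.4  0.2 -0.7] q [-0.14  0.1   1.7  -0.    1.35 -1.99] t 5.325 
 [[-0.962 -0.274 -0.004]
 [-0.274  0.962  0.   ]
 [ 0.004  0.001 -1.   ]]
```

View pics/w3.png

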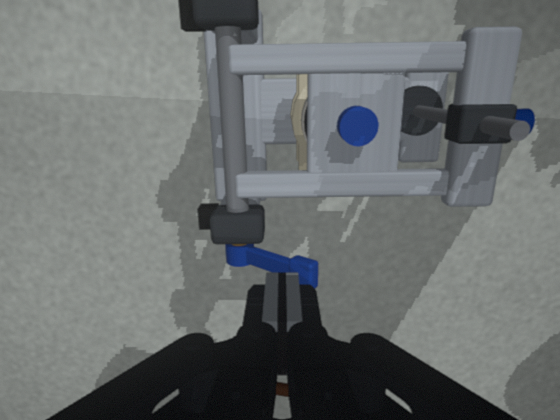

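Left pad is at about (300,270), just ahead of the fingertips at (282,275), as expected for a raised lever.

Request:
jog_arm --targets '[[[0,0.1,0.3],[0,0,0],0],[[0,0.2,0.65],[0,0,0],0],[[0,0.35,0.9],[0,0,0],0],[[0,0.52,1.2],[0,0,0],0],[[0,0.65,1.45],[0,0,0],0],[[0,0.72,1.7],[0,0,0],0],[[0,0.74,1.85],[0,0,0],0],[[0,0.74,1.85],[0,0,0],0]]'

```text
time: 6.38
tool_pos: [0.6141, 0.0059, 0.1101]
tool_rot: [-0.0, -0.138, 0.99, 0.0]
contact_force: [0.6, 0.4, 0.7]
gripper_width: 0.002
grasp_force: 0.0
```

Request:
jog_arm --targets '[[[0,0,0.04],[0,0,0],0],[[0,0,0.08],[0,0,0],0],[[0,0,0.08],[0,0,0],0]]'

```text
time: 6.75
tool_pos: [0.6145, 0.0058, 0.109]
tool_rot: [0.0, -0.138, 0.99, -0.0]
contact_force: [-0.2, 0.2, 1.6]
gripper_width: 0.001
grasp_force: 0.7
```

Request:
jog_arm --targets '[[[0,0,0.04],[0,0,0],0],[[0,0,0.07],[0,0,0],0],[[0,0,0.07],[0,0,0],0]]'

```text
time: 7.12
tool_pos: [0.6149, 0.0059, 0.1086]
tool_rot: [0.001, -0.138, 0.99, 0.0]
contact_force: [-2.3, 1.1, 8.0]
gripper_width: 0.005
grasp_force: 3.7
```

Both latches are home. Next I go out ahead of the front bar and tilt the tool.

Request:
jog_arm --targets '[[[0,0,-2],[0,0,0],0],[[0,1,-4],[0,0,0],0],[[0.5,3,-5],[0,0,0],0],[[1.56,5,-5],[1.3,0,0],0],[[1.56,7.2,-5],[2.6,0,0],0],[[1.56,7.2,-5],[3.9,0,0],0],[[1.56,7.2,-5],[5.2,0,0],0],[[1.56,7.2,-5],[6.2,0,0],0]]'

```text
time: 8.12
tool_pos: [0.5272, 0.1693, 0.2317]
tool_rot: [0.059, -0.127, 0.898, -0.417]
contact_force: [-0.5, -0.3, -1.1]
gripper_width: -0.001
grasp_force: 0.0
```

```bash
python3 - <<'E'
from h import *
rel()
im,P=cloud('side');i=im.astype(int)
m=((i[...,2]-i[...,0]>40)&(i[...,2]-i[...,1]>25)).astype(np.uint8);m[:165]=0;m[255:]=0;m[:,:220]=0;m[:,310:]=0
k,l,st,ce=cv2.connectedComponentsWithStats(m)
for j in range(1,k):
    if st[j,4]>8:
        q=P[l==j];print(ce[j].round(),st[j,4],np.nanmedian(q,0).round(3),np.nanpercentile(q,95,0).round(3))
E
```

```text
fwd 223.7 left 30.8 z 231.7 F [-0.5 -0.3 -1.1] q [ 0.55  0.07  1.76 -0.83  1.6  -1.2 ] t 8.125 
 [[-0.961 -0.178  0.212]
 [-0.276  0.62  -0.735]
 [-0.    -0.764 -0.645]]
[289. 197.] 37 [ 0.62  -0.015  0.108] [0.631 0.005 0.115]
[265. 196.] 23 [0.544 0.001 0.118] [0.55  0.01  0.122]
[253. 215.] 57 [ 0.489 -0.054  0.108] [ 0.499 -0.031  0.115]
```

```bash
cat >> h.py <<'E'
def to(pts):
    s,Rm=rel()
    for f,l,z in pts:
        w=np.r_[H+F*f/1e3+Y*l/1e3,z/1e3]-s['tool_pos']
        print((f,l,z),(Rm.T@w/.025).round(2).tolist())
E
python3 -c "
from h import *
to([(200,29,150),(185,29,90),(150,29,82),(133,29,80)])"
```

```text
fwd 224.5 left 29.5 z 228.2 F [-2.7  0.5 -1.8] q [ 0.55  0.08  1.76 -0.83  1.6  -1.19] t 8.175 
 [[-0.961 -0.183  0.209]
 [-0.278  0.616 -0.737]
 [ 0.005 -0.766 -0.643]]
(200, 29, 150) [0.0, 1.77, 2.76]
(185, 29, 90) [-0.01, 3.22, 4.77]
(150, 29, 82) [-0.01, 2.56, 6.04]
(133, 29, 80) [-0.01, 2.19, 6.62]
```

Request:
jog_arm --targets '[[[0,1.77,2.76],[-0.6,0,0],0],[[0,3.2,4.5],[-0.6,0,0],0],[[0,3.2,4.7],[-0.6,0,0],0],[[0,3.2,4.7],[-0.6,0,0],0],[[0,3.2,4.7],[-0.6,0,0],0]]'

```text
time: 8.8
tool_pos: [0.5396, 0.133, 0.0977]
tool_rot: [0.055, -0.127, 0.916, -0.377]
contact_force: [-0.4, 0.4, 0.7]
gripper_width: -0.001
grasp_force: 0.0
```

```bash
python3 - <<'E'
from h import *
to([(160,29,83),(145,29,81),(133,29,80)])
im,P=cloud('wrist');cv2.imwrite('pics/w4.png',im[:,:,::-1])
E
```

```text
fwd 185.4 left 32.7 z 97.7 F [-0.4  0.4  0.7] q [ 0.46  0.18  1.86 -0.79  1.36 -1.11] t 8.8 
 [[-0.962 -0.192  0.196]
 [-0.274  0.684 -0.676]
 [-0.005 -0.704 -0.71 ]]
(160, 29, 83) [0.15, -0.31, 1.14]
(145, 29, 81) [0.15, -0.68, 1.61]
(133, 29, 80) [0.15, -0.99, 1.98]
```

View pics/w4.png

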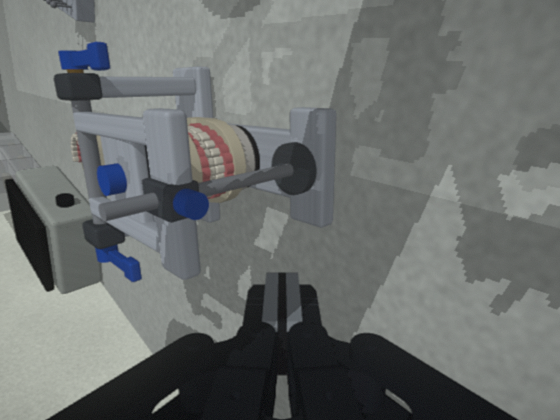

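Both latches are level, and the fingertips at (282,275) are clear ahead of the bar's left half at (180,240). Moving in under the bar.

Request:
jog_arm --targets '[[[0.15,-0.31,1.14],[0,0,0],0],[[0.15,-0.68,1.6],[0,0,0],0],[[0.15,-0.9,1.85],[0,0,0],0],[[0.15,-0.98,1.98],[0,0,0],0],[[0.15,-0.98,1.98],[0,0,0],0]]'

```text
time: 9.48
tool_pos: [0.5488, 0.0808, 0.0774]
tool_rot: [0.053, -0.128, 0.916, -0.377]
contact_force: [-0.8, 0.5, 0.2]
gripper_width: -0.001
grasp_force: 0.0
```

```bash
python3 - <<'E'
from h import *
a=np.radians
c=np.array([127.5,86.5])  # assumed contact pose; corner offset (rear 5.7, up 5.7)
off=np.array([5.7,-5.7])
ph=np.radians([-5.6,0,5,10,15,20])
to([(124.,29,76.)]+[(122*np.cos(p)+5.7,29,105+122*np.sin(p)-5.7) for p in ph])
E
```

```text
fwd 132.8 left 27.2 z 77.4 F [-0.8  0.5  0.2] q [ 0.37  0.17  1.91 -0.82  1.27 -1.14] t 9.475 
 [[-0.962 -0.194  0.194]
 [-0.274  0.683 -0.677]
 [-0.001 -0.705 -0.71 ]]
(124.0, 29, 76.0) [-0.07, -0.21, 0.29]
(np.float64(127.11774279778341), 29, np.float64(87.39488622938376)) [-0.07, -0.44, -0.12]
(np.float64(127.7), 29, np.float64(99.3)) [-0.07, -0.76, -0.48]
(np.float64(127.23575316719295), 29, np.float64(109.9330006152143)) [-0.08, -1.08, -0.77]
(np.float64(125.84654586748938), 29, np.float64(120.4850776753655)) [-0.08, -1.41, -1.03]
(np.float64(123.54295080726634), 29, np.float64(130.87592350250753)) [-0.08, -1.77, -1.26]
(np.float64(120.34249973588084), 29, np.float64(141.0264574857316)) [-0.08, -2.15, -1.45]
```

Request:
jog_arm --targets '[[[-0.07,-0.2,0.28],[0,0,0],0],[[-0.07,-0.3,0.05],[0,0,0],0],[[-0.07,-0.44,-0.12],[0,0,0],0],[[-0.07,-0.6,-0.3],[0,0,0],0],[[-0.07,-0.76,-0.48],[0,0,0],0],[[-0.07,-0.92,-0.62],[0,0,0],0],[[-0.07,-1.08,-0.77],[0,0,0],0],[[-0.07,-1.08,-0.77],[0,0,0],0]]'

```text
time: 10.48
tool_pos: [0.552, 0.0759, 0.1102]
tool_rot: [0.053, -0.128, 0.916, -0.377]
contact_force: [-0.6, 1.5, -1.1]
gripper_width: 0.005
grasp_force: 0.8
```

```bash
python3 - <<'E'
from h import *
ph=np.radians([7.5,12,17,22,27,32,37,42])
to([(122*np.cos(p)+5.7,29,105+122*np.sin(p)-5.7) for p in ph])
im,P=cloud('wrist');cv2.imwrite('pics/w5.png',im[:,:,::-1])
E
```

```text
fwd 127.2 left 28.8 z 110.2 F [-0.6  1.5 -1.1] q [ 0.36  0.12  1.9  -0.81  1.31 -1.19] t 10.475 
 [[-0.962 -0.194  0.194]
 [-0.274  0.683 -0.677]
 [-0.001 -0.704 -0.71 ]]
(np.float64(126.65627308760487), 29, np.float64(115.2241954508463)) [-0.01, -0.16, -0.13]
(np.float64(125.0340072895243), 29, np.float64(124.66522627976663)) [-0.01, -0.47, -0.35]
(np.float64(122.36918022749033), 29, np.float64(134.9693479761739)) [-0.01, -0.83, -0.57]
(np.float64(118.81643025714807), 29, np.float64(145.00200439674128)) [-0.01, -1.22, -0.75]
(np.float64(114.40279595098089), 29, np.float64(154.68684096822471)) [-0.01, -1.62, -0.9]
(np.float64(109.16186773108397), 29, np.float64(163.950150236451)) [-0.01, -2.03, -1.02]
(np.float64(103.13353222576973), 29, np.float64(172.72143282454988)) [-0.01, -2.44, -1.09]
(np.float64(96.3636687082421), 29, np.float64(180.93393397578072)) [-0.01, -2.87, -1.14]
```

View pics/w5.png

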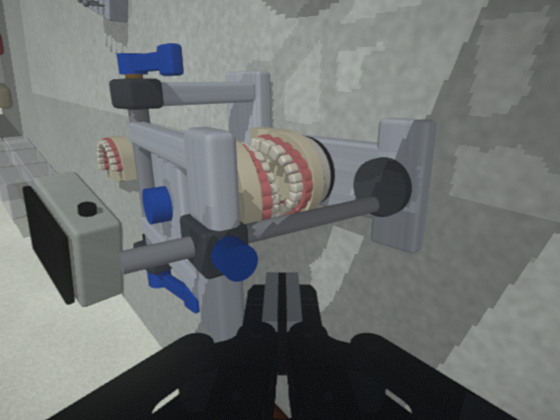

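The bar's lower end at (230,310) lies on the upper finger and the pin is leaving its table at (380,190). Continuing along the arc.

Request:
jog_arm --targets '[[[0,-0.16,-0.13],[0,0,0],0],[[0,-0.47,-0.35],[0,0,0],0],[[0,-0.83,-0.57],[0,0,0],0],[[0,-1.22,-0.75],[0,0,0],0],[[0,-1.62,-0.9],[0,0,0],0],[[0,-2.03,-1.02],[0,0,0],0],[[0,-2.44,-1.09],[0,0,0],0],[[0,-2.44,-1.09],[0,0,0],0]]'

```text
time: 11.52
tool_pos: [0.5589, 0.0524, 0.1732]
tool_rot: [0.054, -0.127, 0.916, -0.377]
contact_force: [-0.3, 2.2, -0.2]
gripper_width: 0.001
grasp_force: 0.8
```

```bash
python3 - <<'E'
from h import *
ph=np.radians([40,44,49,54,59,64,69,74])
to([(122*np.cos(p)+5.7,29,105+122*np.sin(p)-5.7) for p in ph])
im,P=cloud('side')
# frame angle from points off the bench: bright top part
i=im.astype(int);m=((i[...,2]-i[...,0]>40)&(i[...,2]-i[...,1]>25)).astype(np.uint8);m[:150]=0;m[255:]=0;m[:,:220]=0;m[:,310:]=0
k,l,st,ce=cv2.connectedComponentsWithStats(m)
for j in range(1,k):
    if st[j,4]>5:
        q=np.nanmedian(P[l==j],0);d=q[:2]-H;print(ce[j].round(),st[j,4],'fwd %.0f left %.0f z %.0f'%(d@F*1e3,d@Y*1e3,q[2]*1e3))
E
```

```text
fwd 102.6 left 29.0 z 173.2 F [-0.3  2.2 -0.2] q [ 0.31  0.03  1.88 -0.8   1.36 -1.3 ] t 11.525 
 [[-0.962 -0.193  0.194]
 [-0.273  0.683 -0.677]
 [-0.002 -0.705 -0.71 ]]
(np.float64(99.15742206051532), 29, np.float64(177.72008838175782)) [-0.0, -0.23, -0.03]
(np.float64(93.45945564131544), 29, np.float64(184.0483211959977)) [-0.0, -0.57, -0.05]
(np.float64(85.73920153684189), 29, np.float64(191.3745687871782)) [-0.0, -0.99, -0.04]
(np.float64(77.40980077968173), 29, np.float64(198.0000733137436)) [-0.0, -1.41, 0.01]
(np.float64(68.53464513902661), 29, np.float64(203.87441068565772)) [-0.01, -1.83, 0.09]
(np.float64(59.181279908267456), 29, np.float64(208.95287364849838)) [-0.01, -2.24, 0.21]
(np.float64(49.42088984452665), 29, np.float64(213.1968120326586)) [-0.01, -2.64, 0.37]
(np.float64(39.3277574096739), 29, np.float64(216.57392690447492)) [-0.01, -3.02, 0.55]
[257. 170.] 10 fwd 98 left -1 z 201
[268. 193.] 26 fwd 37 left 1 z 152
[289. 197.] 40 fwd 21 left 69 z 108
[253. 215.] 58 fwd 18 left -69 z 109
```

The frame reads 40°, which tracks the finger well. Onward.

Request:
jog_arm --targets '[[[0,-0.23,-0.03],[0,0,0],0],[[0,-0.57,-0.05],[0,0,0],0],[[0,-0.99,-0.04],[0,0,0],0],[[0,-1.41,0.01],[0,0,0],0],[[0,-1.83,0.09],[0,0,0],0],[[0,-2.24,0.21],[0,0,0],0],[[0,-2.64,0.37],[0,0,0],0],[[0,-2.64,0.37],[0,0,0],0]]'

```text
time: 12.58
tool_pos: [0.5733, 0.0005, 0.2126]
tool_rot: [0.053, -0.127, 0.916, -0.378]
contact_force: [0.5, 1.6, -0.0]
gripper_width: -0.003
grasp_force: 0.3
```

```bash
cat >> h.py <<'E'
def screws():
    im,P=cloud('side')
    i=im.astype(int);m=((i[...,2]-i[...,0]>40)&(i[...,2]-i[...,1]>25)).astype(np.uint8);m[:140]=0;m[255:]=0;m[:,:220]=0;m[:,310:]=0
    k,l,st,ce=cv2.connectedComponentsWithStats(m)
    for j in range(1,k):
        if st[j,4]>4:
            q=np.nanmedian(P[l==j],0);d=q[:2]-H;f=d@F*1e3;z=q[2]*1e3
            print(ce[j].round(),st[j,4],'fwd %.0f left %.0f z %.0f ang %.0f'%(f,d@Y*1e3,z,np.degrees(np.arctan2(z-105,f))))
E
python3 - <<'E'
from h import *
ph=np.radians([72,76,80,84,87,90,93,96])
to([(122*np.cos(p)+5.7,29,105+122*np.sin(p)-5.7) for p in ph])
screws()
E
```

```text
fwd 48.9 left 28.5 z 212.6 F [ 0.5  1.6 -0. ] q [ 0.22 -0.04  1.87 -0.81  1.34 -1.42] t 12.575 
 [[-0.962 -0.193  0.193]
 [-0.273  0.683 -0.678]
 [-0.001 -0.705 -0.709]]
(np.float64(43.40007331374359), 29, np.float64(215.32889498800876)) [-0.02, -0.23, 0.08]
(np.float64(35.21447126315946), 29, np.float64(217.6760786056716)) [-0.02, -0.53, 0.24]
(np.float64(26.88507767536551), 29, np.float64(219.4465458674894)) [-0.02, -0.82, 0.43]
(np.float64(18.45247251865372), 29, np.float64(220.63167123492934)) [-0.02, -1.09, 0.63]
(np.float64(12.084986661639164), 29, np.float64(221.13280324005802)) [-0.03, -1.28, 0.8]
(np.float64(5.700000000000007), 29, np.float64(221.3)) [-0.03, -1.47, 0.97]
(np.float64(-0.6849866616391482), 29, np.float64(221.13280324005802)) [-0.03, -1.65, 1.16]
(np.float64(-7.052472518653734), 29, np.float64(220.63167123492934)) [-0.03, -1.81, 1.35]
[268. 172.] 12 fwd 38 left -1 z 237 ang 74
[274. 195.] 26 fwd 9 left 1 z 167 ang 82
[289. 197.] 38 fwd 21 left 70 z 108 ang 9
[253. 215.] 57 fwd 18 left -68 z 108 ang 9
```

Request:
jog_arm --targets '[[[0,-0.23,0.08],[0,0,0],0],[[0,-0.53,0.24],[0,0,0],0],[[0,-0.82,0.43],[0,0,0],0],[[0,-1.09,0.63],[0,0,0],0],[[0,-1.28,0.8],[0,0,0],0],[[0,-1.38,0.88],[0,0,0],0],[[0,-1.47,0.97],[0,0,0],0],[[0,-1.47,0.97],[0,0,0],0]]'

```text
time: 13.62
tool_pos: [0.5848, -0.0403, 0.2206]
tool_rot: [0.053, -0.128, 0.916, -0.377]
contact_force: [0.2, 0.3, 0.2]
gripper_width: -0.0
grasp_force: 0.0
```

```bash
python3 - <<'E'
from h import *
ph=np.radians([91,92.5,94,95.5,97,98.5,100,101.5,103,106,110])
to([(122*np.cos(p)+5.7,29,105+122*np.sin(p)-5.7) for p in ph])
screws()
E
```

```text
fwd 6.4 left 28.2 z 220.6 F [0.2 0.3 0.2] q [ 0.14 -0.05  1.87 -0.81  1.3  -1.49] t 13.625 
 [[-0.962 -0.194  0.193]
 [-0.274  0.682 -0.678]
 [ 0.    -0.705 -0.71 ]]
(np.float64(3.570806414651416), 29, np.float64(221.28141880907975)) [-0.03, -0.1, 0.06]
(np.float64(0.37843474142902167), 29, np.float64(221.18388303298667)) [-0.03, -0.19, 0.15]
(np.float64(-2.81028979678329), 29, np.float64(221.00281413169856)) [-0.03, -0.27, 0.25]
(np.float64(-5.993181807467322), 29, np.float64(220.73833620079583)) [-0.03, -0.36, 0.34]
(np.float64(-9.168059895427977), 29, np.float64(220.3906305002413)) [-0.03, -0.44, 0.44]
(np.float64(-12.3327481578125), 29, np.float64(219.95993533015388)) [-0.03, -0.52, 0.55]
(np.float64(-15.485077675365499), 29, np.float64(219.4465458674894)) [-0.03, -0.59, 0.65]
(np.float64(-18.622887998898044), 29, np.float64(218.85081396374122)) [-0.03, -0.66, 0.75]
(np.float64(-21.744028629951533), 29, np.float64(218.1731479037987)) [-0.03, -0.73, 0.86]
(np.float64(-27.927757409673884), 29, np.float64(216.57392690447492)) [-0.03, -0.86, 1.08]
(np.float64(-36.026457485731584), 29, np.float64(213.94249973588086)) [-0.03, -1.02, 1.38]
[277. 180.] 14 fwd -9 left -1 z 246 ang 94
[291. 198.] 25 fwd 7 left 69 z 108 ang 20
[278. 199.] 24 fwd -14 left 1 z 170 ang 102
[254. 215.] 56 fwd 15 left -69 z 109 ang 14
```

Request:
jog_arm --targets '[[[0,-0.1,0.06],[0,0,0],0],[[0,-0.19,0.15],[0,0,0],0],[[0,-0.27,0.25],[0,0,0],0],[[0,-0.36,0.34],[0,0,0],0],[[0,-0.44,0.44],[0,0,0],0],[[0,-0.48,0.5],[0,0,0],0],[[0,-0.52,0.55],[0,0,0],0],[[0,-0.52,0.55],[0,0,0],0]]'

```text
time: 14.68
tool_pos: [0.59, -0.0584, 0.22]
tool_rot: [0.053, -0.128, 0.916, -0.377]
contact_force: [0.3, -0.1, -0.3]
gripper_width: 0.001
grasp_force: 0.0
```

```bash
python3 - <<'E'
from h import *
ph=np.radians([99,100,101,102,103,104,105,106])
to([(122*np.cos(p)+5.7,29,105+122*np.sin(p)-5.7) for p in ph])
screws()
E
```

```text
fwd -12.4 left 28.3 z 220.0 F [ 0.3 -0.1 -0.3] q [ 0.1  -0.05  1.87 -0.81  1.27 -1.51] t 14.675 
 [[-0.962 -0.194  0.193]
 [-0.274  0.682 -0.678]
 [ 0.    -0.705 -0.71 ]]
(np.float64(-13.385004734908161), 29, np.float64(219.79797755260682)) [-0.03, -0.02, 0.03]
(np.float64(-15.485077675365499), 29, np.float64(219.4465458674894)) [-0.03, -0.07, 0.1]
(np.float64(-17.578697435938466), 29, np.float64(219.058516380615)) [-0.03, -0.12, 0.17]
(np.float64(-19.66522627976664), 29, np.float64(218.6340072895243)) [-0.03, -0.17, 0.24]
(np.float64(-21.744028629951533), 29, np.float64(218.1731479037987)) [-0.03, -0.21, 0.31]
(np.float64(-23.814471263159472), 29, np.float64(217.6760786056716)) [-0.03, -0.26, 0.39]
(np.float64(-25.875923502507543), 29, np.float64(217.14295080726635)) [-0.03, -0.3, 0.46]
(np.float64(-27.927757409673884), 29, np.float64(216.57392690447492)) [-0.03, -0.34, 0.53]
[284. 188.] 17 fwd -44 left 1 z 238 ang 108
[292. 200.] 15 fwd -1 left 68 z 109 ang 106
[280. 203.] 21 fwd -27 left 1 z 164 ang 115
[254. 215.] 59 fwd 16 left -69 z 109 ang 13
```

The frame reads about 103° and is leaving the finger by itself. I'll hold still and let it settle.

Request:
jog_arm --targets '[[[0,0,0],[0,0,0],0],[[0,0,0],[0,0,0],0],[[0,0,0],[0,0,0],0],[[0,0,0],[0,0,0],0],[[0,0,0],[0,0,0],0],[[0,0,0],[0,0,0],0]]'

```text
time: 15.48
tool_pos: [0.59, -0.0584, 0.22]
tool_rot: [0.053, -0.128, 0.916, -0.377]
contact_force: [-0.7, -0.6, 0.2]
gripper_width: 0.002
grasp_force: 0.0
```

```bash
python3 -c "
from h import *
screws();rel()"
```

```text
[290. 198.] 28 fwd -75 left 3 z 222 ang 123
[283. 208.] 14 fwd -44 left -1 z 156 ang 130
[253. 215.] 58 fwd 17 left -69 z 108 ang 10
fwd -12.4 left 28.3 z 220.0 F [-0.   0.2 -0.3] q [ 0.1  -0.05  1.87 -0.81  1.27 -1.51] t 15.525 
 [[-0.962 -0.195  0.193]
 [-0.274  0.682 -0.678]
 [ 0.    -0.705 -0.71 ]]
```

Open at its stops. Withdrawing straight back along the fingers.

Request:
jog_arm --targets '[[[-0.2,0,-1],[0,0,0],0],[[-0.4,0,-2.5],[0,0,0],0],[[-0.5,0,-4.5],[0,0,0],0],[[-0.5,0,-6],[0,0,0],0],[[-0.5,0,-6],[0,0,0],0],[[-0.5,0,-6],[0,0,0],0]]'

```text
time: 16.27
tool_pos: [0.5728, 0.0463, 0.3252]
tool_rot: [0.052, -0.128, 0.916, -0.377]
contact_force: [-0.8, -0.3, 0.0]
gripper_width: 0.003
grasp_force: 0.0
```

```bash
python3 - <<'E'
from h import *
rel();screws()
im,P=cloud('wrist');cv2.imwrite('pics/w6.png',im[:,:,::-1])
E
```

```text
fwd 93.0 left 40.6 z 325.2 F [-0.8 -0.3  0. ] q [ 0.3  -0.08  1.73 -0.78  1.53 -1.51] t 16.275 
 [[-0.962 -0.196  0.192]
 [-0.274  0.682 -0.678]
 [ 0.002 -0.705 -0.71 ]]
[290. 198.] 26 fwd -75 left 3 z 223 ang 122
[283. 208.] 14 fwd -42 left 0 z 157 ang 129
[253. 215.] 55 fwd 17 left -69 z 108 ang 10
```

View pics/w6.png

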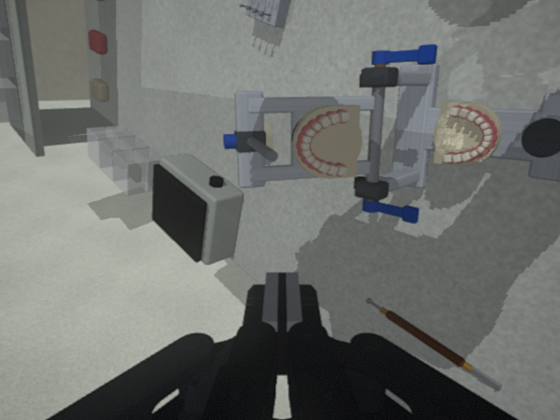

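The frame rests open at (300,140), still over 0.75 s. Both latches are level at (405,55) and (390,210), and the arm is clear of everything.

```bash
python3 -c "
from h import *
print(job_done())"
```

```text
the job is handed in; nothing more can be done
None
```

Job handed in with no verdict returned: both latches were pushed down to their stops, and the upper frame was tipped back gently and is resting open at about 120°, with the arm clear of everything.

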